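# Clamp a glued carton at the packing desk

## Task

The small glued carton lies short of the stop on the clamping board. With the fingertips push it along between the two rails until it is fully home against the stop; then push the clamp's lever outward, past its centre, so that it snaps over to its other side and the rubber foot comes down and stays pressed on the carton. Do not lift or carry the carton, leave the other things on the desk where they are, and finish with the hand clear.

Things in the scene. Friction and masses are not known exactly. Their poses are not given: they have to be found in the camera images.
- station: Fixed plywood clamping board, 320 x 290 x 12 mm. Origin on the desk (z = 0), under the middle of the stop's near face; x points along the rails from the carton to the stop, y to the side where the clamp stands, z up. The board spans x -235 to 85 mm, y -147 to 143 mm. Two aluminium rails run along x from x = -200 mm to the stop, 88 mm apart inside, 13 mm wide, tops at z = 26 mm.
- stop_mid (a point): Middle of the stop's near face at its top edge, 44 mm above the desk. The stop is an aluminium bar across the end of the rails, 14 mm thick (x) and 100 mm wide (y). Axes as the board's.
- clamp_pivot (a point): Point on the clamp's pivot axis (along the board's x, shared by lever and arm) in the plane in which the lever swings: x = 25, y = 88, z = 77 mm in the board's frame. The clamp's steel plates stand outside the +y rail, x -67 to 41 mm, y 67 to 117 mm, up to z = 88 mm in the board's frame. Axes as the board's.
- carton_center (a point): Centre of the loose plain cardboard carton to be clamped: 90 x 75 x 45 mm high, 0.18 to 0.35 kg, flat on the board between the rails (about 6 mm play each side), its 90 mm side (its x) nearly along the rails. Centre 34.5 mm above the desk; at the start 35 to 70 mm short of home. Fully home it is at x = -45 mm in the board's frame.
- clamp_lever (a joint): Toggle lever angle (rad): 0 at the start (clamp open, leaning 0.62 rad from upright to -y of the board, over the carton), 0.62 upright, 1.3 at the far end (leaning outward, +y). A spring drives it from the middle to either side: pushed past 0.62 it snaps over by itself; with the foot on the carton it rests at about 1.27. It takes about 4 N at the knob. The arm is linked and comes down by the same angle.
- lever_knob (a point): Centre of the black plastic knob (24 mm diameter, 34 mm long) at the top of the toggle lever, a 10 mm steel rod; 95 mm from the pivot to this point. It swings in the plane x = 25 mm of the board's frame. At the start it stands at y = 33 mm, z = 154 mm in the board's frame. Axes as the board's at the start, turning with the lever.
- clamp_arm: The clamp's steel presser arm, 16 mm wide, 88 mm from the pivot to the black rubber foot (24 mm diameter) under its end. Origin on the pivot axis at x = -43 mm in the board's frame. At the start it stands nearly upright (1.3 rad above level, end about 170 mm above the desk); clamped it lies level across the carton, its foot on the middle of the carton's top.
- tape_roll: Bystander: roll of clear tape lying flat on the board behind the stop, 58 mm diameter, 48 mm high. Origin: centre of its underside.
- glue_stick: Bystander: white glue stick with grey cap standing on the board outside the -y rail, 29 mm diameter, 65 mm tall. Origin: centre of its underside.
- parcel: Bystander: larger taped cardboard parcel, 110 x 80 x 70 mm, on the desk away from the board. Origin: centre of its underside.
- mug: Bystander: white mug, 76 mm diameter, 90 mm tall, on the desk. Origin: centre of its underside.
- film_roll: Bystander: roll of stretch film standing on end on the desk, 74 mm diameter, 216 mm tall. Origin: centre of its underside.
- stapler: Bystander: black and steel stapler, 140 x 32 x 37 mm, on the desk. Origin: centre of its underside.

How it is judged:
On the way, in this order (a step that is already met when the one before it is completed fails the run):
1. the carton is fully home against the stop while the clamp is still open (x of carton_center in the frame of station above -0.049 m and value of joint clamp_lever below 0.3 rad), for 0.2 s.
2. the lever has snapped over to its other side (value of joint clamp_lever above 1.2 rad), for 0.2 s.
At the end, for the whole second after the job is handed in: The carton lies flat (within 0.06 rad) and at rest within 4 mm of the stop, the lever rests on its far side (joint above 1.2 rad) and the clamp's foot presses on the carton with more than 1 N (x of carton_center in the frame of station above -0.049 m and value of joint clamp_lever above 1.2 rad and contact force between clamp_arm and carton above 1 N and angle between carton_center's own z axis and vertical below 0.06 rad and linear speed of carton below 0.02 m/s); the robot touches nothing.
It fails at once if the carton is lifted more than 15 mm off the board, or tipped by more than 0.35 rad (z of carton_center in the frame of station above 0.0495 m or angle between carton_center's own z axis and vertical above 0.35 rad).
It fails at once if another thing on the desk is moved more than 25 mm or tipped over (distance of any of tape_roll, glue_stick, parcel, mug, film_roll, stapler from where it was at the start of the episode above 0.025 m or angle between any of tape_roll, glue_stick, parcel, mug, film_roll, stapler's own z axis and vertical above 0.5 rad).
It also fails if it takes over 48 s, if anything falls off the work surface, if the arm or the gripper's body presses on something with over 40 N, if the wrist force passes 120 N, or if a joint passes its speed limit or range.

## Robot

A 6-joint arm with a two-finger parallel gripper is mounted at the origin on the work surface. World frame = base frame: x ahead of the robot, y to its left, z up, the work surface at z = 0. Lengths are in m, angles in rad, forces in N, time in s.
With the tool pointing down it reaches from about 0.425 to 0.95 m from the base axis. Payload 3.5 kg.
Tool frame: the origin (TCP) lies at the very end of the fingers, on their centre line; the grasp point (between the pads) lies 19 mm behind it; z points along the fingers, y is the line along which they close (so a half turn about z gives the same grasp; the last joint's range is limited). The gripper opens to 85 mm and grips with 20 to 120 N. Pads are 22 mm wide; open, the fingers measure 114 mm over their backs; the gripper's body (76 mm by 85 mm) begins 54 mm behind the grasp point. The pads swing forward as they close: fully open they stand 13 mm farther back than shut.
Start: joints at [-1.392, 0.286, 1.577, -0, 1.279, -0.15], TCP at [0.218, -0.639, 0.231] pointing down, gripper open.
Joint ranges: [-2.77, 2.77], [-0.9, 2.22], [0.21, 2.48], [-1.53, 4.67], [0.24, 2.81], [-2.84, 2.84]. Speed limits (rad/s): [2.79, 2.79, 3.14, 3.14, 3.14, 3.14].

## Interface

Orientations are given as a unit quaternion [x, y, z, w].
In Python, from plant import ctrl gives the robot as it stands.
- The arm moves only by the tool carry_out, never from a script. Its argument "deltas" is one flat list of numbers, 6 for each row, row after row: the shift along the tool's x, y, z in m, then the turn, a rotation vector about the tool's x, y, z in rad. A call has 1 to 5 rows; each row is the pose to reach, as a shift and turn from the pose commanded when the call began, along the tool's axes at that moment; what a row does not reach only later rows make up. A row lasts 1/8 s, in which the tool goes at most 62.5 mm and 10.7 degrees, less where a joint would pass 70% of its speed; a pose out of reach is approached as far as the arm can. A call with a gripper value outside its range is refused whole. "grip" is the opening in per cent of the stroke, from 0 (shut) to 100 (fully open), set as the call begins (left out, the last holds). The fingers move at their own pace and stop on an object; "grip_force" is the grip in N (left out, the last holds). Time passes only in rows, so rows that repeat a pose let the fingers close. It gives the time, the measured TCP pose, the force, the opening and the grip force at its end, in the units of the state.
- ctrl.get_state(): the state, without advancing time (a new reading comes with each control period).
- ctrl.read_camera(name): name is "scene" or "top"; returns (picture, depth): 420x560x3 uint8, red, green, blue; 420x560 float32, m along the optical axis (not along the pixel's ray), 0 where there is no reading.
- ctrl.camera_model(name): a dict with "intrinsics" (3x3 intrinsics, pixels), "k1" (the pictures are not rectified: a ray, as slopes to the right and down, at radius r is drawn at 1 + k1 r^2 times it, then the intrinsics apply), "extrinsics" (4x4, takes a point from world to camera coordinates). Camera axes: x right, y down, z forward; pixel columns grow to the right and rows downward; lengths in m; the calibration is good to about 2 mm. A picture is of the moment at which its call begins. camera_model takes no time and is no camera call.
- ctrl.sign_off(): hands the job in; it is judged then, once.
Trained networks look in the newest picture that a camera, given by its name, has taken for a name from the list of things; names that differ only in an ending like _2 or _b are one class to them, and where a whole thing is asked for, a point or a joint stands for the part that bears it (a point fixed in the world has none). Each returns a list of dicts, best first, with "score" (0 to 1); they miss things now and then, are a little off and sometimes report something else, mostly with a low value. They report only what shows in the picture. A call takes as long as a camera call.
- ctrl.find_in(camera, query): "uv" ([column, row] in pixels, amid what is visible of it).
The state is a dict: "time": time; "qpos": joint angles; "dq": joint speeds; "joint_efforts": joint torques, N m; "eef_pos": TCP position; "tcp_rot": TCP orientation; "contact_force": force on the tool from outside, world axes, zero at the start; "wrist_torque": the same for the moment, N m; "opening": opening from 0.0 (shut) to 1.0 (fully open); "finger_force": force on a finger pad.
Only numpy, scipy, OpenCV 4.12 (cv2) and the standard library are available. Lean on these libraries where they do the work, as an engineer would, in place of code of your own. Each camera call takes 0.05 s, during which the arm holds its last target. There are 200 camera calls.

## Working session

There is one attempt and no reset: what is moved stays moved. The work goes in short steps, Python scripts to look and compute and a tool call to move; the robot and the scene stay as the last step left them, time stands still between calls to the robot, and variables do not carry over. Pictures are saved under pics/ and viewed, at most 10 in all, crops included, and the job is handed in when it is done.

Besides the shell and the picture viewer there is one more tool, called after "Emit:" as name(argument=value, ...) on one line, values as JSON. carry_out: Moves the arm, as the interface text tells. Its arguments: {"type":"object","properties":{"deltas":{"type":"array"},"grip":{"type":"number"},"grip_force":{"type":"number"}},"required":["deltas"]}

```bash
mkdir -p pics; cat > h.py <<'E'
import numpy as np, cv2
from plant import ctrl
def grab(c,f=None):
    im,d=ctrl.read_camera(c)
    if f: cv2.imwrite('pics/'+f,im[:,:,::-1])
    return im,d
def ray(c,u,v):
    m=ctrl.camera_model(c);K=np.array(m['intrinsics']);k=m['k1']
    p=cv2.undistortPoints(np.array([[[u,v]]],float),K,np.array([k,0,0,0.]))[0,0]
    return np.array([p[0],p[1],1.]),np.array(m['extrinsics'])
def p3(c,u,v,depth):
    r,E=ray(c,u,v);return E[:3,:3].T@(r*depth-E[:3,3])
def atz(c,u,v,z):
    r,E=ray(c,u,v);o=-E[:3,:3].T@E[:3,3];d=E[:3,:3].T@r
    return o+d*(z-o[2])/d[2]
def proj(c,P):
    m=ctrl.camera_model(c);E=np.array(m['extrinsics'])
    return cv2.projectPoints(np.atleast_2d(P).astype(float),cv2.Rodrigues(E[:3,:3])[0],E[:3,3],np.array(m['intrinsics']),np.array([m['k1'],0,0,0.]))[0][:,0]
E
python3 - <<'E'
from h import *
for c in('scene','top'):
    im,d=grab(c,c+'0.png')
    for q in('station','carton_center','lever_knob','clamp_arm','tape_roll','glue_stick','film_roll','mug','parcel','stapler'):
        for r in ctrl.find_in(c,q)[:1]:
            u,v=r['uv'];z=d[int(v),int(u)];print(c,q,np.round(r['uv']),round(r['score'],2),p3(c,u,v,z).round(3))
print(ctrl.get_state())
E
```

```text
scene station [277. 247.] 0.76 [ 0.567 -0.065  0.011]
scene carton_center [258. 235.] 0.82 [ 0.526 -0.096  0.056]
scene lever_knob [307. 216.] 0.66 [0.549 0.119 0.004]
scene clamp_arm [294. 202.] 0.76 [ 0.584 -0.005  0.142]
scene tape_roll [293. 269.] 0.92 [ 0.66  -0.119  0.022]
scene glue_stick [220. 247.] 0.57 [ 0.474 -0.192  0.056]
scene film_roll [142. 358.] 0.96 [ 0.659 -0.56   0.162]
scene mug [382. 177.] 0.57 [0.685 0.363 0.077]
scene parcel [330. 166.] 0.7 [0.482 0.372 0.052]
scene stapler [107. 318.] 0.9 [ 0.419 -0.51   0.037]
top station [280. 213.] 0.8 [ 0.562 -0.068  0.014]
top carton_center [279. 227.] 0.56 [ 0.515 -0.067  0.056]
top lever_knob [266. 181.] 0.53 [ 0.64  -0.026  0.16 ]
top clamp_arm [298. 187.] 0.2 [ 0.642 -0.125  0.057]
top tape_roll [302. 179.] 0.51 [ 0.677 -0.143  0.01 ]
top glue_stick [129. 176.] 0.62 [0.682 0.428 0.006]
top film_roll [435. 188.] 0.57 [ 0.615 -0.508  0.208]
top mug [133. 175.] 0.81 [0.685 0.417 0.004]
top parcel [127. 241.] 0.82 [ 0.392 -0.062  1.48 ]
top stapler [420. 250.] 0.72 [ 0.447 -0.514  0.035]
{'time': 1.1, 'qpos': array([-1.39199982e+00,  2.86299170e-01,  1.57671324e+00, -7.91669123e-06,
        1.27859229e+00, -1.49999573e-01]), 'dq': array([-0.00125402,  0.00019096, -0.0008292 , -0.00076011, -0.00177055,
       -0.00097266]), 'joint_efforts': array([ 1.21511446e-03, -4.05970430e+01, -2.92939961e+01, -7.63077810e-05,
        4.41932325e-04,  3.11028344e-06]), 'eef_pos': array([ 0.21798332, -0.63881446,  0.23131824]), 'tcp_rot': array([ 9.86516863e-01,  1.63659642e-01, -3.87688717e-06, -5.96859727e-06]), 'contact_force': array([-0.3025476 , -0.28157429,  0.02737753]), 'wrist_torque': array([0.00829893, 0.00224994, 0.05857255]), 'finger_force': 0.0, 'opening': 0.9997623524994765}
```

View pics/scene0.png

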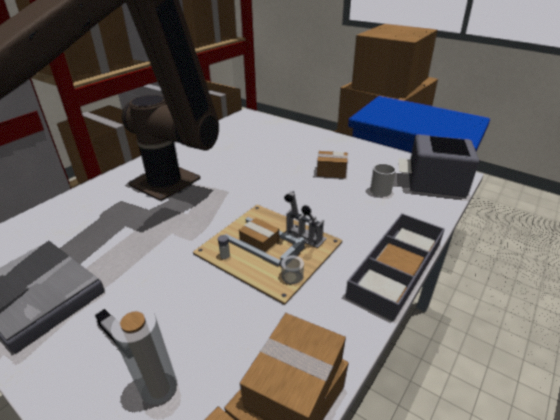

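View pics/top0.png

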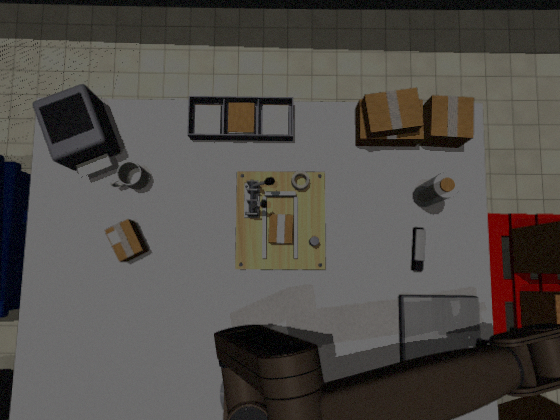

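The board (top view, columns 236–325, rows 171–269) has its x nearly along world +x, with the clamp on world +y (column ~252). The carton is at about (281, 229). Next I'll fit the board precisely.

```bash
python3 - <<'E'
from h import *
im,d=grab('top')
cr=im[160:280,225:337];cv2.imwrite('pics/crop1.png',cv2.resize(cr,None,fx=5,fy=5,interpolation=cv2.INTER_CUBIC)[:,:,::-1])
hsv=cv2.cvtColor(im,cv2.COLOR_RGB2HSV)
m=((hsv[...,1]>60)&(hsv[...,0]>12)&(hsv[...,0]<35)).astype(np.uint8);m[:160]=0;m[285:]=0;m[:,:225]=0;m[:,337:]=0
m=cv2.morphologyEx(m,cv2.MORPH_CLOSE,np.ones((9,9)))
c=max(cv2.findContours(m,0,2)[0],key=cv2.contourArea)[:,0]
W=np.array([atz('top',u,v,.012)[:2] for u,v in c])
r=cv2.minAreaRect((W*1000).astype(np.float32));print('board',r)
box=cv2.boxPoints(r);print(box.round())
# heights in station area
ys,xs=np.mgrid[165:275,230:332];P=np.array([p3('top',u,v,d[v,u]) for u,v in zip(xs.ravel(),ys.ravel())]);C=im[ys.ravel(),xs.ravel()]
np.save('P.npy',P)
def st(n,s):print(n,s.sum(),P[s].mean(0).round(4),P[s].min(0).round(3),P[s].max(0).round(3))
st('carton',(abs(P[:,2]-.057)<.004)&(P[:,0]<.60)&(P[:,1]>-.12)&(P[:,1]<-.02))
st('board',abs(P[:,2]-.012)<.003)
st('rail',abs(P[:,2]-.026)<.003)
st('stop',(abs(P[:,2]-.044)<.004)&(P[:,0]>.61))
st('knob',(P[:,2]>.145))
E
```

```text
board ((541.1676025390625, -69.08012390136719), (287.53192138671875, 320.3480529785156), 89.90229034423828)
[[ 381. -213.]
 [ 701. -213.]
 [ 702.   74.]
 [ 381.   75.]]Traceback (most recent call last):
  File "<stdin>", line 12, in <module>
  File "h.py", line 12, in p3
    r,E=ray(c,u,v);return E[:3,:3].T@(r*depth-E[:3,3])
        ~~~^^^^^^^
  File "h.py", line 8, in ray
    m=ctrl.camera_model(c);K=np.array(m['intrinsics']);k=m['k1']
ValueError: time passes only in moves, steps and waits
```

View pics/crop1.png

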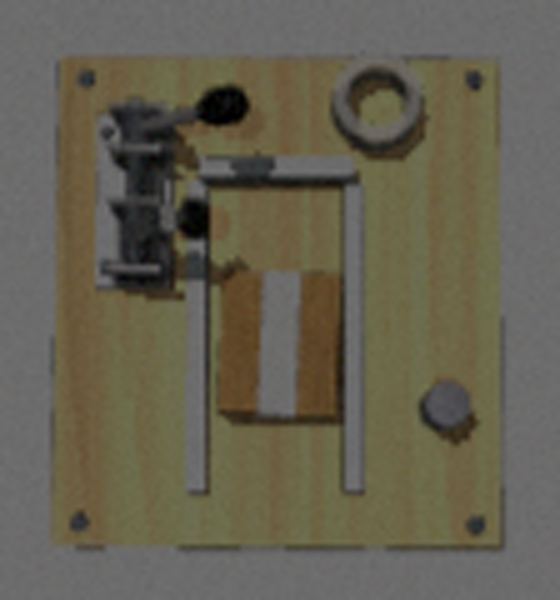

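The crop shows the open clamp with its knob at (222,104), arm foot at (193,217), stop at y≈170, rails at x≈198 and 354, and carton spanning (218–340, 270–420). Now the numbers.

```bash
python3 - <<'E'
from h import *
im,d=grab('top')
m=ctrl.camera_model('top');K=np.array(m['intrinsics']);E=np.array(m['extrinsics'])
ys,xs=np.mgrid[160:280,222:340];uv=np.stack([xs.ravel(),ys.ravel()],1).astype(float)[:,None]
r=cv2.undistortPoints(uv,K,np.array([m['k1'],0,0,0.]))[:,0];z=d[ys.ravel(),xs.ravel()]
P=(np.c_[r,np.ones(len(r))]*z[:,None]-E[:3,3])@E[:3,:3]
def st(n,s):
    if s.sum()<3: print(n,s.sum());return
    q=P[s];print(n,s.sum(),q.mean(0).round(4),q.min(0).round(3),q.max(0).round(3),cv2.minAreaRect((q[:,:2]*1000).astype(np.float32)))
near=(P[:,0]<.60)&(P[:,1]>-.13)&(P[:,1]<-.02)
st('carton',(abs(P[:,2]-.057)<.006)&near&(P[:,1]<-.035))
st('board',(abs(P[:,2]-.012)<.005)&(P[:,0]>.37)&(P[:,0]<.72)&(P[:,1]>-.23)&(P[:,1]<.09))
for n,s in(('railR',(P[:,1]<-.11)&(P[:,1]>-.14)),('railL',(P[:,1]<0)&(P[:,1]>-.03))):
    s=s&(abs(P[:,2]-.027)<.006)&(P[:,0]<.54)&(P[:,0]>.43); st(n,s)
    if s.sum()>5: print(np.polyfit(P[s,0],P[s,1],1))
st('stop',(abs(P[:,2]-.044)<.006)&(P[:,0]>.60)&(P[:,0]<.645)&(P[:,1]<-.02)&(P[:,1]>-.13))
st('knob',(P[:,2]>.145)&(P[:,0]>.61));st('armtop',(P[:,2]>.145)&(P[:,0]<.61));st('glue',(abs(P[:,2]-.077)<.006)&(P[:,1]<-.14))
E
```

```text
carton 643 [ 0.5101 -0.071   0.057 ] [ 0.466 -0.108  0.051] [ 0.555 -0.035  0.063] ((510.5420227050781, -71.53518676757812), (88.6563491821289, 72.66775512695312), 0.399567574262619)
board 5740 [ 0.5332 -0.0736  0.0119] [ 0.375 -0.229  0.007] [0.715 0.089 0.017] ((548.0580444335938, -70.38941955566406), (340.3641052246094, 313.8994445800781), 1.3827619552612305)
railR 134 [ 0.4839 -0.12    0.0258] [ 0.43  -0.125  0.021] [ 0.54  -0.112  0.032] ((485.0881042480469, -118.84452056884766), (109.54080200195312, 12.782666206359863), 0.04668867215514183)
[-0.00054457 -0.11975395]
railL 124 [ 0.4864 -0.0173  0.0263] [ 0.432 -0.023  0.021] [ 0.538 -0.002  0.032] ((485.289306640625, -13.166932106018066), (106.0886459350586, 19.572067260742188), 1.3524022102355957)
[ 0.02396227 -0.02898064]
stop 142 [ 0.625  -0.0708  0.0432] [ 0.617 -0.126  0.038] [ 0.643 -0.021  0.049] ((628.64111328125, -73.77466583251953), (25.16246795654297, 106.48385620117188), 2.776721239089966)
knob 69 [ 0.6413 -0.0358  0.1643] [ 0.631 -0.05   0.147] [ 0.653 -0.02   0.175] ((641.9525756835938, -35.24083709716797), (30.477237701416016, 20.492904663085938), 82.05733489990234)
armtop 124 [ 0.4957 -0.0331  0.7266] [ 0.392 -0.062  0.148] [0.588 0.005 1.48 ] ((487.3620910644531, -27.0452880859375), (201.37498474121094, 32.2892951965332), 11.141840934753418)
glue 62 [ 0.4725 -0.1754  0.0769] [ 0.46  -0.188  0.072] [ 0.485 -0.163  0.083] ((472.6935119628906, -175.14295959472656), (24.900131225585938, 25.00676918029785), 1.8848786354064941)
```

Emit:
carry_out(deltas=[0.039, -0.046, 0, 0, 0, 0.066, 0.078, -0.091, 0, 0, 0, 0.132, 0.117, -0.137, 0, 0, 0, 0.198, 0.156, -0.183, 0, 0, 0, 0.264, 0.195, -0.228, 0, 0, 0, 0.329], grip=0)

```text
time: 1.82
eef_pos: [0.3294, -0.3583, 0.2315]
tcp_rot: [1.0, -0.001, 0.0, 0.0]
contact_force: [1.0, 0.6, -0.3]
opening: 0.001
finger_force: 0.0
```

Emit:
carry_out(deltas=[0.022, -0.056, 0, 0, 0, 0, 0.043, -0.112, 0, 0, 0, 0, 0.065, -0.168, 0, 0, 0, 0, 0.087, -0.224, 0, 0, 0, 0, 0.108, -0.28, 0, 0, 0, 0])

```text
time: 2.45
eef_pos: [0.4375, -0.0783, 0.2319]
tcp_rot: [1.0, -0.0, 0.001, 0.0]
contact_force: [-0.0, -0.9, 0.1]
opening: 0.001
finger_force: 0.0
```

Emit:
carry_out(deltas=[0, 0, 0.05, 0, 0, 0, 0, 0, 0.1, 0, 0, 0, 0, 0, 0.14, 0, 0, 0, 0, 0, 0.14, 0, 0, 0])

```text
time: 2.95
eef_pos: [0.4344, -0.0789, 0.0884]
tcp_rot: [1.0, -0.0, -0.004, -0.002]
contact_force: [-0.6, 0.0, -0.1]
opening: 0.0
finger_force: 0.0
```

Emit:
carry_out(deltas=[0, 0, 0.03, 0, 0, 0, 0, 0, 0.06, 0, 0, 0, 0, 0, 0.06, 0, 0, 0])

```text
time: 3.32
eef_pos: [0.4367, -0.0801, 0.0315]
tcp_rot: [1.0, -0.0, -0.001, -0.0]
contact_force: [-0.0, -0.5, -0.1]
opening: -0.001
finger_force: 0.0
```

```bash
python3 - <<'E'
from h import *
im,d=grab('scene','s2.png')
cv2.imwrite('pics/s2c.png',cv2.resize(im[150:300,170:370],None,fx=4,fy=4,interpolation=cv2.INTER_CUBIC)[:,:,::-1])
s=ctrl.get_state();print(s['eef_pos'],s['contact_force'],s['tcp_rot'])
E
```

```text
[ 0.43780094 -0.08051228  0.03266034] [ 0.32423267 -0.27802897  0.48520043] [ 9.99999848e-01 -1.67897416e-04  4.80837820e-04  2.10591423e-04]
```

View pics/s2c.png

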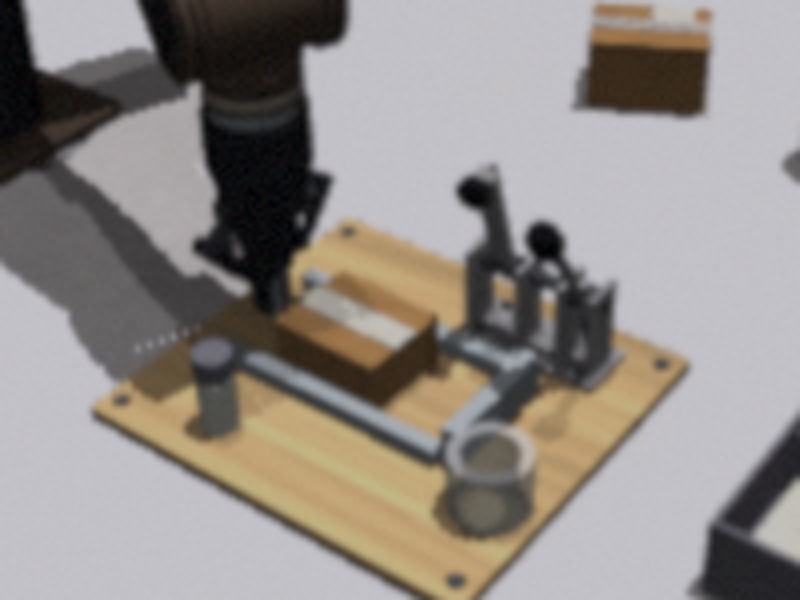

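The shut fingers stand behind the carton at (270, 300). The knob is at (545, 240) and the open foot at (475, 190), both clear. Next I'll push gently, leaning the hand back so it stays clear of the foot.

Emit:
carry_out(deltas=[0.006, -0.005, 0.003, 0, 0, 0, 0.014, -0.005, 0.003, 0, 0, 0, 0.023, -0.005, 0.003, 0, 0.03, 0, 0.032, -0.005, 0.003, 0, 0.07, 0, 0.041, -0.005, 0.003, 0, 0.12, 0])

```text
time: 4.0
eef_pos: [0.4785, -0.0751, 0.0285]
tcp_rot: [0.998, 0.0, 0.061, -0.0]
contact_force: [-0.5, 0.0, -0.5]
opening: -0.001
finger_force: 0.4
```

Emit:
carry_out(deltas=[0.008, 0, 0.001, 0, 0.03, 0, 0.016, 0, 0.002, 0, 0.06, 0, 0.024, 0, 0.003, 0, 0.08, 0, 0.03, 0, 0.004, 0, 0.08, 0])

```text
time: 4.5
eef_pos: [0.5085, -0.0751, 0.028]
tcp_rot: [0.995, -0.0, 0.1, -0.0]
contact_force: [-3.3, 0.9, 1.6]
opening: 0.003
finger_force: 1.1
```

```bash
cat > car.py <<'E'
from h import *
im,d=grab('top')
m=ctrl.camera_model('top');K=np.array(m['intrinsics']);E=np.array(m['extrinsics'])
ys,xs=np.mgrid[160:280,222:340];uv=np.stack([xs.ravel(),ys.ravel()],1).astype(float)[:,None]
r=cv2.undistortPoints(uv,K,np.array([m['k1'],0,0,0.]))[:,0];z=d[ys.ravel(),xs.ravel()]
P=(np.c_[r,np.ones(len(r))]*z[:,None]-E[:3,3])@E[:3,:3]
s=(abs(P[:,2]-.057)<.006)&(P[:,0]<.64)&(P[:,1]>-.11)&(P[:,1]<-.035)
q=P[s];print(s.sum(),q.mean(0).round(4),np.percentile(q,[1,99],axis=0).round(4),cv2.minAreaRect((q[:,:2]*1000).astype(np.float32)))
t=ctrl.get_state();print(t['time'],t['eef_pos'],t['contact_force'],t['tcp_rot'])
E
python3 car.py
```

```text
512 [ 0.5679 -0.0722  0.0569] [[ 0.5241 -0.1044  0.0516]
 [ 0.6059 -0.0375  0.0624]] ((563.1165771484375, -69.62748718261719), (86.44227600097656, 69.47899627685547), 0.37947338819503784)
4.55 [ 0.50952939 -0.07538149  0.02834588] [-0.97328237  0.03154597  0.11383174] [ 9.94940809e-01 -1.37222811e-04  1.00462489e-01  2.34816805e-04]
```

Emit:
carry_out(deltas=[0.004, 0, 0.001, 0, 0, 0, 0.008, 0, 0.0015, 0, 0, 0, 0.008, 0, 0.0015, 0, 0, 0])

```text
time: 4.92
eef_pos: [0.5171, -0.0752, 0.0283]
tcp_rot: [0.995, -0.0, 0.1, 0.0]
contact_force: [-0.4, -0.5, 0.3]
opening: 0.002
finger_force: 0.0
```

Emit:
carry_out(deltas=[0.002, 0, 0.0005, 0, 0, 0, 0.003, 0, 0.0005, 0, 0, 0])

```text
time: 5.18
eef_pos: [0.5186, -0.075, 0.0279]
tcp_rot: [0.995, 0.0, 0.099, -0.0]
contact_force: [-6.4, -1.9, 5.1]
opening: 0.0
finger_force: 3.2
```

Emit:
carry_out(deltas=[0.002, 0, 0.0004, 0, 0, 0, 0.003, 0, 0.0006, 0, 0, 0, 0.003, 0, 0.0006, 0, 0, 0])

```text
time: 5.55
eef_pos: [0.5189, -0.0745, 0.0272]
tcp_rot: [0.995, 0.001, 0.095, -0.001]
contact_force: [-14.3, -2.2, 10.7]
opening: 0.002
finger_force: 7.4
```

```bash
python3 car.py
```

```text
499 [ 0.5787 -0.0725  0.0571] [[ 0.5357 -0.1043  0.0516]
 [ 0.6156 -0.0373  0.0626]] ((572.6770629882812, -70.88101196289062), (86.60320281982422, 66.69884490966797), 0.48855990171432495)
5.6 [ 0.51883481 -0.07453359  0.02720924] [-15.50304442  -1.56604556  10.7722867 ] [ 9.95484860e-01  8.72929805e-04  9.49109957e-02 -1.01660413e-03]
```

The carton has stopped at x ≈ 0.572 with 15 N on the fingers and no further motion, so it is home. I'll back off and lift.

Emit:
carry_out(deltas=[-0.03, 0, -0.006, 0, 0, 0, -0.025, 0, -0.056, 0, 0, 0, -0.009, 0, -0.114, 0, -0.06, 0, 0.012, 0, -0.171, 0, -0.13, 0, 0.032, 0, -0.218, 0, -0.2, 0])

```text
time: 6.22
eef_pos: [0.5115, -0.0752, 0.2517]
tcp_rot: [1.0, -0.0, 0.001, 0.001]
contact_force: [0.3, -0.2, -0.2]
opening: -0.004
finger_force: 0.0
```

```bash
python3 - <<'E'
from h import *
im,d=grab('scene','s3.png')
cv2.imwrite('pics/s3c.png',cv2.resize(im[150:300,170:370],None,fx=4,fy=4,interpolation=cv2.INTER_CUBIC)[:,:,::-1])
S=np.array([.617,-.069,0])
pts={'knob':(25,33,154),'stopL':(0,50,44),'stopR':(0,-50,44),'railRend':(-200,-44,26),'carton_home_top_frontR':(0,-37.5,57),'c2':(0,37.5,57),'boardc':(85,-147,12),'boardc2':(85,143,12)}
for k,p in pts.items(): print(k,((proj('scene',S+np.array(p)/1000)[0]-[170,150])*4).round())
s=ctrl.get_state();print(s['eef_pos'],s['contact_force'],s['tcp_rot'])
E
python3 car.py
```

```text
knob [543. 241.]
stopL [522. 346.]
stopR [437. 424.]
railRend [222. 331.]
carton_home_top_frontR [448. 399.]
c2 [512. 341.]
boardc [456. 607.]
boardc2 [690. 357.]
[ 0.51654293 -0.07657715  0.25972497] [ 2.34648675 -1.42598398  5.24205694] [ 9.99969759e-01 -2.07950743e-04  7.25417547e-03  2.79566225e-03]car.py:8: RuntimeWarning: Mean of empty slice.
  q=P[s];print(s.sum(),q.mean(0).round(4),np.percentile(q,[1,99],axis=0).round(4),cv2.minAreaRect((q[:,:2]*1000).astype(np.float32)))
  ret = um.true_divide(
Traceback (most recent call last):
  File "car.py", line 8, in <module>
    q=P[s];print(s.sum(),q.mean(0).round(4),np.percentile(q,[1,99],axis=0).round(4),cv2.minAreaRect((q[:,:2]*1000).astype(np.float32)))
                                            ~~~~~~~~~~~~~^^^^^^^^^^^^^^^^^
IndexError: index -1 is out of bounds for axis 0 with size 0
```

View pics/s3c.png

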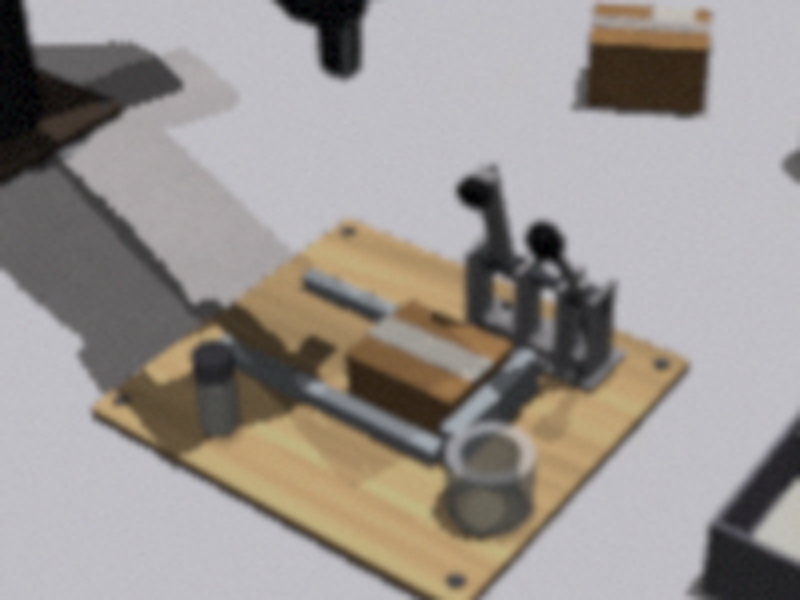

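The carton sits against the stop: the predicted home corners (448,399) and (512,341) match the picture. The knob is at (543,241), also as predicted. On to the lever.

Emit:
carry_out(deltas=[0.043, 0.007, 0, 0, 0, 0, 0.086, 0.014, 0, 0, 0, 0, 0.128, 0.02, 0, 0, 0, 0, 0.128, 0.02, 0.05, 0, 0, 0, 0.128, 0.02, 0.08, 0, 0, 0])

```text
time: 6.95
eef_pos: [0.6379, -0.0948, 0.1645]
tcp_rot: [1.0, -0.0, -0.001, -0.001]
contact_force: [-1.2, -0.4, -1.3]
opening: -0.003
finger_force: 0.0
```

Emit:
carry_out(deltas=[0, 0, 0.015, 0, 0, 0, 0, 0, 0.031, 0, 0, 0, 0, 0, 0.031, 0, 0, 0])

```text
time: 7.32
eef_pos: [0.6381, -0.095, 0.1364]
tcp_rot: [1.0, -0.0, -0.001, -0.0]
contact_force: [-0.8, 0.4, 1.1]
opening: 0.001
finger_force: 0.0
```

Emit:
carry_out(deltas=[0.004, -0.01, -0.01, 0, 0, 0, 0.004, -0.022, -0.01, 0, 0, 0, 0.004, -0.034, -0.01, 0, 0, 0, 0.004, -0.046, -0.01, 0, 0, 0, 0.004, -0.058, -0.01, 0, 0, 0])

```text
time: 7.95
eef_pos: [0.6442, -0.0381, 0.1501]
tcp_rot: [1.0, 0.0, 0.003, 0.002]
contact_force: [1.3, -3.9, 3.2]
opening: -0.0
finger_force: 1.9
```

Emit:
carry_out(deltas=[0, -0.012, 0, 0, 0, 0, 0, -0.024, 0, 0, 0, 0, 0, -0.036, 0, 0, 0, 0])

```text
time: 8.32
eef_pos: [0.6424, 0.0005, 0.1472]
tcp_rot: [1.0, 0.0, -0.0, -0.001]
contact_force: [-0.6, 0.2, -0.6]
opening: -0.004
finger_force: 0.0
```

Emit:
carry_out(deltas=[0, -0.012, 0, 0, 0, 0, 0, -0.02, 0, 0, 0, 0, 0, -0.02, 0, 0, 0, 0])

```text
time: 8.7
eef_pos: [0.6422, 0.0197, 0.1466]
tcp_rot: [1.0, 0.0, -0.001, -0.0]
contact_force: [-0.0, 0.1, -1.0]
opening: 0.003
finger_force: 0.0
```

Emit:
carry_out(deltas=[0, 0.03, 0, 0, 0, 0, 0, 0.05, -0.05, 0, 0, 0, 0, 0.05, -0.11, 0, 0, 0, -0.05, 0.05, -0.15, 0, 0, 0, -0.1, 0.05, -0.17, 0, 0, 0])

```text
time: 9.32
eef_pos: [0.5424, -0.0319, 0.3203]
tcp_rot: [1.0, -0.0, 0.002, 0.001]
contact_force: [-0.0, -1.0, 0.5]
opening: 0.004
finger_force: 0.0
```

Emit:
carry_out(deltas=[-0.03, 0.05, 0, 0, 0, 0, -0.06, 0.1, 0, 0, 0, 0, -0.09, 0.14, 0, 0, 0, 0, -0.11, 0.18, 0, 0, 0, 0, -0.11, 0.18, 0, 0, 0, 0])

```text
time: 9.95
eef_pos: [0.4312, -0.2134, 0.3172]
tcp_rot: [1.0, -0.003, -0.0, 0.0]
contact_force: [0.4, 0.8, 0.0]
opening: -0.001
finger_force: 0.0
```

```bash
python3 - <<'E'
from h import *
im,d=grab('scene','s4.png')
cv2.imwrite('pics/s4c.png',cv2.resize(im[150:300,170:370],None,fx=4,fy=4,interpolation=cv2.INTER_CUBIC)[:,:,::-1])
S=np.array([.617,-.069,0])
for a in(1.2,1.27):
    t=a-.62;print(a,((proj('scene',S+np.array([.025,.088+.095*np.sin(t),.077+.095*np.cos(t)]))[0]-[170,150])*4).round())
s=ctrl.get_state();print(s['time'],s['eef_pos'],s['contact_force'])
E
python3 car.py 2>&1|tail -3
```

```text
1.2 [629. 165.]
1.27 [632. 166.]
10.0 [ 0.43186925 -0.21210776  0.31714782] [ 0.39002733 -0.5887664   0.86459861]
504 [ 0.5704 -0.0727  0.0569] [[ 0.529  -0.1043  0.0513]
 [ 0.6155 -0.0371  0.0626]] ((572.49951171875, -69.51634216308594), (87.14959716796875, 69.428955078125), 0.44837167859077454)
10.05 [ 0.43234933 -0.21128001  0.31712987] [-4.41671389e-06  1.46474440e-01 -4.07520490e-01] [ 9.99999548e-01 -9.00642281e-04  8.08556804e-05 -2.93549132e-04]
```

View pics/s4c.png

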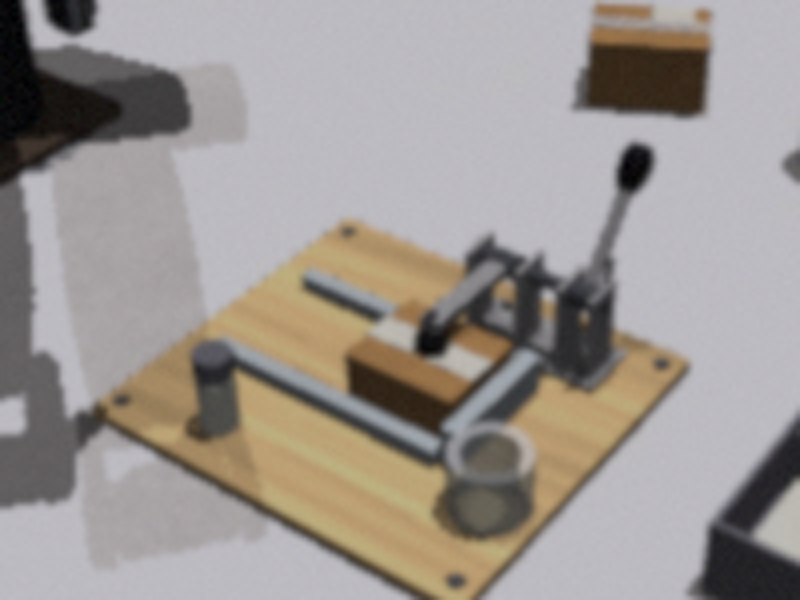

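The knob is at (633,166), matching the prediction for 1.27 rad. The foot is down on the carton at (432,335), the carton is against the stop, and the hand is clear.

```bash
python3 -c "
from plant import ctrl
print(ctrl.sign_off())"
```

```text
the job is handed in; nothing more can be done
None
```

The job is handed in: the carton was pushed home against the stop, the lever snapped over to about 1.27 rad with the foot down on the carton, and the hand finished clear after about 10 s; no verdict came back, and the foot's force was not measured.

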